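Expose a test strip: latch the frame, then hold the shutter at the mark

TASK

Get the wooden exposure box ready and expose a test strip: first turn the brass turnbutton with the black thumb grip fully across, so that it locks the glazed frame down, and only then pull the spring-return shutter out by its orange handle until the white line beside the handle stands level with the white line on the red marker. Never let it go more than a centimetre and a half past that line, and finish while still holding the shutter still at the mark with the gripper: it springs back if let go. Leave the red marker where it is set, keep the frame shut and do not disturb the bottle, jar, tube and tape roll round the box.

Things in the scene. Friction and masses are not known exactly. Their poses are not given: they have to be found in the camera images.
- exposure_box: wooden exposure box, fixed. Case 160 x 180 mm (its x, y), 50 mm high; in front (-x) a low tongue 180 mm wide runs to 260 mm from the origin, with an aluminium guide rail 12 mm wide (top at 28 mm) along each side edge. Origin: centre of the case's underside on the table; -x faces roughly the robot, y to the left, z up. Its place and yaw (up to 0.35 rad either way) vary
- frame (a joint): dark glazed frame, the top of the case (its top 50 mm above the table), hinged along the case's far (+x) edge, rad: 0 = shut (as it starts), grows as its front edge rises
- turnbutton (a joint): brass turnbutton on the case's front rail, rad: 0 = arm along the rail (points to the box's -y), pi/2 = arm straight across the frame (points to the box's +x). Turns counter-clockwise seen from above as the value grows; stop at 1.6. Stiff (friction 0.08 N m), stays where it is left. Starts between 0.1 and 0.5
- turnbutton_pivot (a point): on the button's vertical pivot axis, 72 mm above the table, at x -68, y +55 mm in the box's frame; inside the black upright thumb grip: a fin 12 mm thick, 40 mm long (10 mm behind the pivot to 30 mm along the arm), 58 to 88 mm above the table. Its -y axis points along the arm and turns with it
- turnbutton_tip (a point): in the round end of the brass arm, 40 mm from the pivot, 55 mm above the table. The arm is 18 mm wide, 6 mm thick (52 to 58 mm above the table) and ends 9 mm past this point
- shutter: dark shutter plate, 144 mm wide, top 27 mm above the table, sliding out of the case's front along the box's -x, travel 90 mm. Origin: centre of the handle's foot; when home at x -145, y 0, z 27 mm in the box's frame; same axes as the box. A spring pulls it home: about 3 N at home, 60 N/m more on the way (7 N at most at the mark); it does not stay out by itself
- handle (a point): on the orange handle's middle, 64 mm above the table. The handle is an upright block on the shutter, 14 mm (x) x 44 mm (y), from 27 to 82 mm above the table; when home it stands 65 mm in front of the case
- mark_line (a point): white line on top of the red marker, a 12 x 18 x 10 mm rider on the right (-y) guide rail, top 39 mm above the table; same axes as the box. Shows how far to pull the shutter: 25 to 65 mm from home. The shutter is at the mark when shutter_index and mark_line have the same x in the box's frame. Stiff but can be knocked along; it must stay
- shutter_index (a point): white line across the plate to the right of the handle, at the handle's middle in x; this point is its right-hand end, 70 mm to the -y side of the shutter's origin
- ink_bottle: bystander: brown round bottle with a black cap, 61 mm across, 98 mm high, loose, standing left of the tongue; origin at the centre of its underside
- paint_tube: bystander: white paint tube with a red cap, 41 x 136 x 28 mm, loose, lying right of the tongue; origin at the centre of its underside
- tape_roll: bystander: roll of masking tape, 96 mm across, 25 mm high, loose, lying right of the case; origin at the centre of its underside
- small_jar: bystander: small white jar with a black lid, 53 mm across, 66 mm high, loose, standing left of the case; origin at the centre of its underside

How it is judged:
By the outcome, as a careful person would: the job done as asked, in the order asked, and still so for the second after the job is handed in, while the arm keeps its last pose, push and grip.
It also fails if it takes over 42 s, if anything falls off the work surface, if the arm or the gripper's body presses on something with over 40 N, if the wrist force passes 120 N, or if a joint passes its speed limit or range.

ROBOT

A 6-joint arm with a two-finger parallel gripper is mounted at the origin on the work surface; the furniture and walls round the work are solid. World frame = base frame: x ahead of the robot, y to its left, z up, the work surface at z = 0. Lengths are in m, angles in rad, forces in N, time in s.
With the tool pointing down it reaches from about 0.275 to 0.85 m from the base axis. Payload 5.2 kg.
Tool frame: the origin (TCP) lies midway between the tips of the shut fingers; the grasp point (between the pads) lies 19 mm behind it; z points along the fingers, y is the line along which they close (so a half turn about z gives the same grasp; the last joint's range is limited). The gripper opens to 85 mm and grips with 20 to 120 N. Pads are 22 mm wide; open, the fingers measure 114 mm over their backs; the gripper's body (76 mm by 85 mm) begins 54 mm behind the grasp point. The pads swing forward as they close: fully open they stand 13 mm farther back than shut.
Start: joints at [-1.373, 0.259, 1.535, -0, 1.348, -0.203], TCP at [0.215, -0.506, 0.231] pointing down, gripper open.
Joint ranges: [-3.14, 3.14], [-0.91, 2.08], [0.19, 2.58], [-1.22, 4.36], [0.22, 2.71], [-3.12, 3.12]. Speed limits (rad/s): [2.57, 2.57, 3.14, 3.14, 3.14, 3.14].

INTERFACE

Orientations are given as a rotation vector (axis times angle).
In Python, from plant import env gives the robot as it stands. The module is installed in compiled form; this text tells all that it offers.
- The arm moves only by the tool jog_arm, never from a script. Its argument "moves" is a list of rows, each an object of numbers: "wx", "wy", "wz": the turn, a rotation vector about the world's x, y, z in rad; "tx", "ty", "tz": the shift along the world's x, y, z in mm; "jaw": the finger opening in mm, from 0 to 85.4. In form: [{"wx": .., "wy": .., "wz": .., "tx": .., "ty": .., "tz": .., "jaw": ..}, ...]. A call has 1 to 20 rows; each row shifts and turns the commanded pose from where the row before left it; what a row does not reach is not made up. A row lasts 1/8 s, in which the tool goes at most 62.5 mm and 10.7 degrees, less where a joint would pass 70% of its speed; a pose out of reach is approached as far as the arm can. A call with a gripper value outside its range is refused whole. The fingers move at their own pace and stop on an object; the grip force is fixed at half the most. Time passes only in rows, so rows that do not move let the fingers close. It gives the time, the measured TCP pose, the force, the opening and the grip force at its end, in the units of the state.
- env.get_obs(): the state, without advancing time (a new reading comes with each control period).
- env.capture(name): name is "scene" or "top"; returns (picture, depth): 384x512x3 uint8, red, green, blue; 384x512 float32, m along the optical axis (not along the pixel's ray), 0 where there is no reading.
- env.camera_model(name): a dict with "intrinsics" (3x3 intrinsics, pixels), "dist" ([k1, k2, p1, p2, k3] as OpenCV has them; the pictures are not rectified), "R" (3x3) and "t" (3): a world point X has camera coordinates R X + t. Camera axes: x right, y down, z forward; pixel columns grow to the right and rows downward; lengths in m; the calibration is good to about 2 mm. A picture is of the moment at which its call begins. camera_model takes no time and is no camera call.
- env.finish_job(): hands the job in; it is judged then, once.
Trained networks look in the newest picture that a camera, given by its name, has taken for a name from the list of things; names that differ only in an ending like _2 or _b are one class to them, and where a whole thing is asked for, a point or a joint stands for the part that bears it (a point fixed in the world has none). Each returns a list of dicts, best first, with "confidence" (0 to 1); they miss things now and then, are a little off and sometimes report something else, mostly with a low value. They report only what shows in the picture. A call takes as long as a camera call.
- env.find_in(camera, target): "at" ([x, y, z] in m, in world coordinates, good to about 4 mm: the middle of the surface that is visible of it).
The state is a dict: "time": time; "joint_positions": joint angles; "joint_vel": joint speeds; "joint_efforts": joint torques, N m; "tcp_pos": TCP position; "eef_rot": TCP orientation; "ft_force": force on the tool from outside, world axes, zero at the start; "ft_torque": the same for the moment, N m; "width": finger opening in m; "finger_force": force on a finger pad.
Only numpy, scipy, OpenCV 4.12 (cv2) and the standard library are available. Lean on these libraries where they do the work, as an engineer would, in place of code of your own. Each camera call takes 0.05 s, during which the arm holds its last target. There are 200 camera calls.

## Working session

There is one attempt and no reset: what is moved stays moved. The work goes in short steps, Python scripts to look and compute and a tool call to move; the robot and the scene stay as the last step left them, time stands still between calls to the robot, and variables do not carry over. Pictures are saved under pics/ and viewed, at most 10 in all, crops included, and the job is handed in when it is done.

Besides the shell and the picture viewer there is one more tool, called after "Call:" as name(argument=value, ...) on one line, values as JSON. jog_arm: Moves the arm, as the interface text tells. Its arguments: {"type":"object","properties":{"moves":{"type":"array"}},"required":["moves"]}

```bash
mkdir -p pics
cat > h.py <<'E'
from plant import env
import numpy as np, cv2
def unproj(cam,depth,uv):
    m=env.camera_model(cam);K=np.array(m["intrinsics"]);R=np.array(m["R"]);t=np.array(m["t"])
    uv=np.array(uv,float).reshape(-1,2)
    n=cv2.undistortPoints(uv.reshape(-1,1,2),K,np.array(m["dist"])).reshape(-1,2)
    d=np.array([depth[int(round(v)),int(round(u))] for u,v in uv])
    return (np.c_[n*d[:,None],d]-t)@R
def onplane(cam,uv,z):
    m=env.camera_model(cam);K=np.array(m["intrinsics"]);R=np.array(m["R"]);t=np.array(m["t"])
    n=cv2.undistortPoints(np.array(uv,float).reshape(-1,1,2),K,np.array(m["dist"])).reshape(-1,2)
    d=np.c_[n,np.ones(len(n))]@R; c=-R.T@t
    return c+d*((z-c[2])/d[:,2])[:,None]
def proj(cam,X):
    m=env.camera_model(cam)
    return cv2.projectPoints(np.array(X,float).reshape(-1,1,3),cv2.Rodrigues(np.array(m["R"]))[0],np.array(m["t"]),np.array(m["intrinsics"]),np.array(m["dist"]))[0].reshape(-1,2)
E
python3 - <<'E'
from h import *
for c in ("top","scene"):
    p,d=env.capture(c); cv2.imwrite(f"pics/{c}0.png",p[:,:,::-1]); np.save(f"{c}0.npy",d)
    for n in ("exposure_box","turnbutton","turnbutton_pivot","turnbutton_tip","handle","mark_line","shutter_index","ink_bottle","paint_tube","tape_roll","small_jar"):
        r=env.find_in(c,n); print(c,n,[(np.round(x["at"],3).tolist(),round(x["confidence"],2)) for x in r[:2]])
o=env.get_obs();print(o["time"],o["tcp_pos"],o["eef_rot"])
E
```

```text
top exposure_box [([0.577, 0.087, 0.027], 0.78), ([0.681, 0.097, 0.048], 0.54)]
top turnbutton [([0.599, 0.13, 0.07], 0.79)]
top turnbutton_pivot [([0.6, 0.134, 0.07], 0.72)]
top turnbutton_tip [([0.601, 0.13, 0.072], 0.65)]
top handle [([0.548, 0.082, 0.033], 0.7)]
top mark_line [([0.499, -0.004, 0.039], 0.6)]
top shutter_index [([0.549, 0.084, 0.024], 0.86)]
top ink_bottle [([0.513, 0.26, 0.1], 0.78)]
top paint_tube [([0.552, -0.063, 0.017], 0.71)]
top tape_roll [([0.682, -0.071, 0.022], 0.63)]
top small_jar [([0.627, 0.278, 0.068], 0.84)]
scene exposure_box [([0.55, 0.104, 0.028], 0.86)]
scene turnbutton [([0.593, 0.145, 0.068], 0.68)]
scene turnbutton_pivot [([0.59, 0.151, 0.072], 0.54)]
scene turnbutton_tip [([0.594, 0.143, 0.069], 0.54)]
scene handle [([0.532, 0.101, 0.028], 0.96)]
scene mark_line []
scene shutter_index [([0.528, 0.099, 0.028], 0.55)]
scene ink_bottle [([0.496, 0.287, 0.062], 0.57)]
scene paint_tube [([0.524, -0.059, 0.018], 0.74)]
scene tape_roll [([0.683, -0.081, 0.017], 0.71)]
scene small_jar [([0.614, 0.29, 0.043], 0.59)]
1.2 [ 0.21460095 -0.50639084  0.2313062 ] [-3.07869553e+00 -6.25359399e-01  7.97324417e-06]
```

View pics/top0.png

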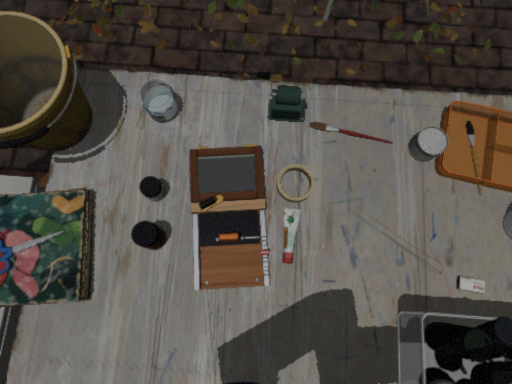

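View pics/scene0.png

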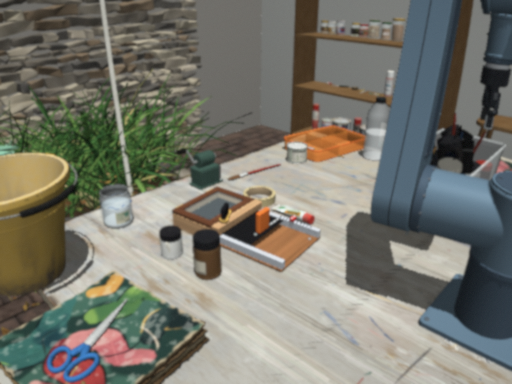

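The top view shows the box at about (228,215): turnbutton near (210,202), orange handle near (228,238) and marker on the right rail near (266,260). I'll zoom in.

Run:
```python
import cv2
a=cv2.imread("pics/top0.png")[140:295,180:310]
cv2.imwrite("pics/crop0.png",cv2.resize(a,(500,596),interpolation=cv2.INTER_CUBIC))
```

```text
(no output)
```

View pics/crop0.png

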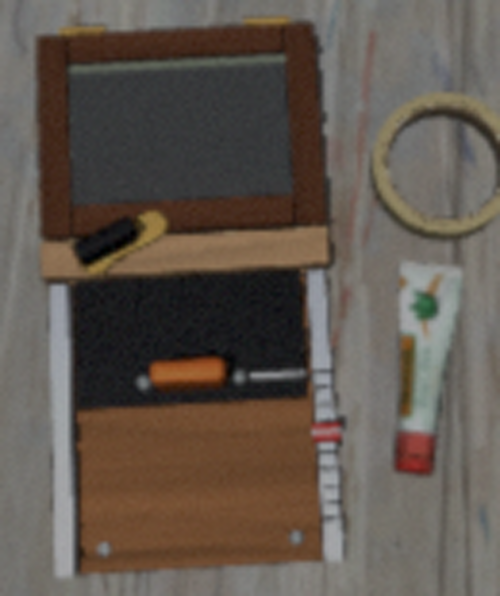

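```bash
cat > fit.py <<'E'
from h import *
from scipy.optimize import least_squares
s=500/130
C=lambda p:(np.array(p,float)+.5)/s-.5+np.array([180,140])
pts=[((38,38),(80,90,50)),((316,23),(80,-90,50)),((42,280),(-80,90,50)),((328,265),(-80,-90,50)),((57,577),(-260,90,28)),((343,560),(-260,-90,28))]
uv=C([p[0] for p in pts]);M=np.array([p[1] for p in pts])/1000
def W(q,X):
    X=np.atleast_2d(X);c,s_=np.cos(q[2]),np.sin(q[2])
    return np.c_[q[0]+c*X[:,0]-s_*X[:,1],q[1]+s_*X[:,0]+c*X[:,1],X[:,2]]
r=least_squares(lambda q:(proj("top",W(q,M))-uv).ravel(),[.66,.1,0])
if __name__=="__main__":
    print(r.x,np.round(r.fun.reshape(-1,2),1).tolist())
    q=r.x
    def inv(P): 
        c,s_=np.cos(q[2]),np.sin(q[2]);d=P[:,:2]-q[:2];return np.c_[d@[c,s_],d@[-s_,c]]*1000
    for n,p,z in [("index",(305,375),.027),("indexL",(248,376),.027),("mark",(312,433),.039),("markR",(341,431),.039),("handleTop",(188,372),.082),("tip",(155,222),.058),("grip_c",(106,240),.088)]:
        P=onplane("top",C([p]),z);print(n,P.round(3)[0],inv(P).round(1)[0])
    for n,X in [("pivot",(-.068,.055,.072)),("handle",(-.145,0,.064))]: print(n,W(q,X).round(4))
    m=env.camera_model("top");print(-np.array(m["R"]).T@m["t"])
    d=np.load("top0.npy");print("tabledepth z",unproj("top",d,[C((20,400)),C((180,300)),C((180,180)),C((320,300))]).round(3).tolist())
E
python3 fit.py
```

```text
[0.6676547  0.09998536 0.12605588] [[-0.3, -0.7], [-0.2, -0.4], [-0.2, -0.0], [0.7, -0.1], [-1.3, 0.4], [1.3, 0.5]]
index [0.532 0.012 0.027] [-145.2  -70.6]
indexL [0.529 0.047 0.027] [-143.9  -34.9]
mark [0.496 0.005 0.039] [-182.   -72.4]
markR [ 0.499 -0.012  0.039] [-181.8  -90.3]
handleTop [0.524 0.081 0.082] [-145.3   -0.3]
tip [0.617 0.111 0.058] [-48.9  17.6]
grip_c [0.598 0.136 0.088] [-64.9  45. ]
pivot [[0.5933 0.146  0.072 ]]
handle [[0.5238 0.0818 0.064 ]]
[0.44319025 0.02774851 0.88990742]
tabledepth z [[0.506, 0.193, 0.0], [0.574, 0.094, 0.027], [0.647, 0.099, 0.047], [0.58, 0.005, 0.03]]
```

Call:
jog_arm(moves=[{"tx": 27, "ty": 46.6, "wz": 0.125, "jaw": 40}, {"tx": 27, "ty": 46.6, "wz": 0.125, "jaw": 40}, {"tx": 27, "ty": 46.6, "wz": 0.125, "jaw": 40}, {"tx": 27, "ty": 46.6, "wz": 0.125, "jaw": 40}, {"tx": 27, "ty": 46.6, "wz": 0.125, "jaw": 40}, {"tx": 27, "ty": 46.6, "wz": 0.125, "jaw": 40}, {"tx": 27, "ty": 46.6, "wz": 0.125, "jaw": 40}, {"tx": 27, "ty": 46.6, "wz": 0.125, "jaw": 40}, {"tx": 27, "ty": 46.6, "wz": 0.125, "jaw": 40}, {"tx": 27, "ty": 46.6, "wz": 0.125, "jaw": 40}, {"tx": 27, "ty": 46.6, "wz": 0.125, "jaw": 40}, {"tx": 27, "ty": 46.6, "wz": 0.125, "jaw": 40}, {"tx": 27, "ty": 46.6, "wz": 0.125, "jaw": 40}, {"tx": 27, "ty": 46.6, "wz": 0.125, "jaw": 40}, {"jaw": 40}, {"jaw": 40}])

```text
schema error: expected keys wx, wy, wz, tx, ty, tz, jaw
```

Call:
jog_arm(moves=[{"wx": 0, "wy": 0, "tz": 0, "tx": 27, "ty": 46.6, "wz": 0.125, "jaw": 40}, {"wx": 0, "wy": 0, "tz": 0, "tx": 27, "ty": 46.6, "wz": 0.125, "jaw": 40}, {"wx": 0, "wy": 0, "tz": 0, "tx": 27, "ty": 46.6, "wz": 0.125, "jaw": 40}, {"wx": 0, "wy": 0, "tz": 0, "tx": 27, "ty": 46.6, "wz": 0.125, "jaw": 40}, {"wx": 0, "wy": 0, "tz": 0, "tx": 27, "ty": 46.6, "wz": 0.125, "jaw": 40}, {"wx": 0, "wy": 0, "tz": 0, "tx": 27, "ty": 46.6, "wz": 0.125, "jaw": 40}, {"wx": 0, "wy": 0, "tz": 0, "tx": 27, "ty": 46.6, "wz": 0.125, "jaw": 40}, {"wx": 0, "wy": 0, "tz": 0, "tx": 27, "ty": 46.6, "wz": 0.125, "jaw": 40}, {"wx": 0, "wy": 0, "tz": 0, "tx": 27, "ty": 46.6, "wz": 0.125, "jaw": 40}, {"wx": 0, "wy": 0, "tz": 0, "tx": 27, "ty": 46.6, "wz": 0.125, "jaw": 40}, {"wx": 0, "wy": 0, "tz": 0, "tx": 27, "ty": 46.6, "wz": 0.125, "jaw": 40}, {"wx": 0, "wy": 0, "tz": 0, "tx": 27, "ty": 46.6, "wz": 0.125, "jaw": 40}, {"wx": 0, "wy": 0, "tz": 0, "tx": 27, "ty": 46.6, "wz": 0.125, "jaw": 40}, {"wx": 0, "wy": 0, "tz": 0, "tx": 27, "ty": 46.6, "wz": 0.125, "jaw": 40}, {"wx": 0, "wy": 0, "tz": 0, "tx": 0, "ty": 0, "wz": 0, "jaw": 40}, {"wx": 0, "wy": 0, "tz": 0, "tx": 0, "ty": 0, "wz": 0, "jaw": 40}])

```text
time: 3.2
tcp_pos: [0.5922, 0.1458, 0.2309]
eef_rot: [-1.493, -2.763, 0.002]
ft_force: [0.4, 0.1, -0.2]
width: 0.0397
finger_force: 0.0
```

Call:
jog_arm(moves=[{"wx": 0, "wy": 0, "wz": 0, "tx": 1, "ty": 0, "tz": -40, "jaw": 40}, {"wx": 0, "wy": 0, "wz": 0, "tx": 0, "ty": 0, "tz": -40, "jaw": 40}, {"wx": 0, "wy": 0, "wz": 0, "tx": 0, "ty": 0, "tz": -40, "jaw": 40}, {"wx": 0, "wy": 0, "wz": 0, "tx": 0, "ty": 0, "tz": -25, "jaw": 40}, {"wx": 0, "wy": 0, "wz": 0, "tx": 0, "ty": 0, "tz": -12, "jaw": 40}, {"wx": 0, "wy": 0, "wz": 0, "tx": 0, "ty": 0, "tz": -6, "jaw": 40}, {"wx": 0, "wy": 0, "wz": 0, "tx": 0, "ty": 0, "tz": 0, "jaw": 40}, {"wx": 0, "wy": 0, "wz": 0, "tx": 0, "ty": 0, "tz": 0, "jaw": 25}])

```text
time: 4.2
tcp_pos: [0.5944, 0.146, 0.0695]
eef_rot: [1.493, 2.762, 0.002]
ft_force: [1.0, -0.0, 0.3]
width: 0.0253
finger_force: 0.0
```

Run:
```python
from h import *
p,d=env.capture("scene"); cv2.imwrite("pics/s1.png",cv2.resize(p[170:290,150:340,::-1],(760,480),interpolation=cv2.INTER_CUBIC))
```

```text
(no output)
```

View pics/s1.png

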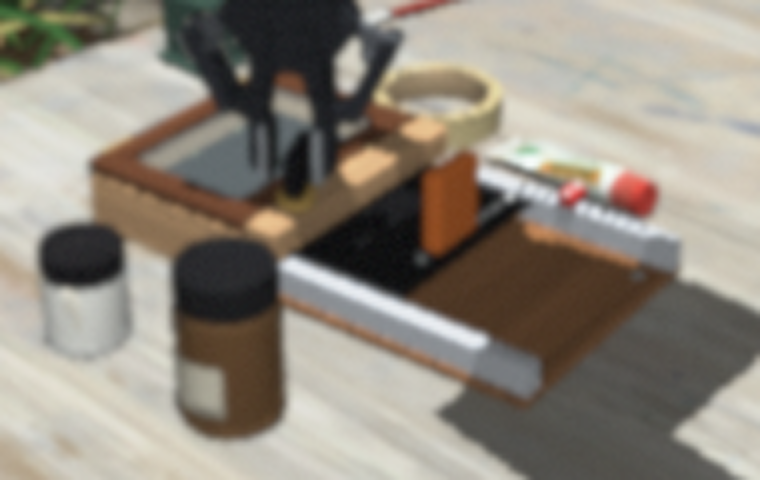

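The picture shows the black fin at about (297,165) in the crop, standing between the two fingers at (260,150) and (318,155). I'll close and check the forces.

Call:
jog_arm(moves=[{"wx": 0, "wy": 0, "wz": 0, "tx": 0, "ty": 0, "tz": -3, "jaw": 18}, {"wx": 0, "wy": 0, "wz": 0, "tx": 0, "ty": 0, "tz": 0, "jaw": 8}, {"wx": 0, "wy": 0, "wz": 0, "tx": 0, "ty": 0, "tz": 0, "jaw": 8}, {"wx": 0, "wy": 0, "wz": 0, "tx": 0, "ty": 0, "tz": 0, "jaw": 8}])

```text
time: 4.75
tcp_pos: [0.5936, 0.146, 0.0655]
eef_rot: [1.493, 2.764, -0.0]
ft_force: [-2.2, 0.4, 3.5]
width: 0.0107
finger_force: 59.4
```

Call:
jog_arm(moves=[{"wx": 0, "wy": 0, "wz": 0.1, "tx": 0, "ty": 0, "tz": 0, "jaw": 8}, {"wx": 0, "wy": 0, "wz": 0.1, "tx": 0, "ty": 0, "tz": 0, "jaw": 8}, {"wx": 0, "wy": 0, "wz": 0.1, "tx": 0, "ty": 0, "tz": 0, "jaw": 8}, {"wx": 0, "wy": 0, "wz": 0.1, "tx": 0, "ty": 0, "tz": 0, "jaw": 8}, {"wx": 0, "wy": 0, "wz": 0.1, "tx": 0, "ty": 0, "tz": 0, "jaw": 8}])

```text
time: 5.38
tcp_pos: [0.5935, 0.146, 0.0656]
eef_rot: [-0.758, -3.049, 0.0]
ft_force: [-0.7, -0.7, 4.5]
width: 0.0109
finger_force: 59.6
```

Call:
jog_arm(moves=[{"wx": 0, "wy": 0, "wz": 0.1, "tx": 0, "ty": 0, "tz": 0, "jaw": 8}, {"wx": 0, "wy": 0, "wz": 0.1, "tx": 0, "ty": 0, "tz": 0, "jaw": 8}, {"wx": 0, "wy": 0, "wz": 0.1, "tx": 0, "ty": 0, "tz": 0, "jaw": 8}, {"wx": 0, "wy": 0, "wz": 0.1, "tx": 0, "ty": 0, "tz": 0, "jaw": 8}, {"wx": 0, "wy": 0, "wz": 0.1, "tx": 0, "ty": 0, "tz": 0, "jaw": 8}, {"wx": 0, "wy": 0, "wz": 0.1, "tx": 0, "ty": 0, "tz": 0, "jaw": 8}, {"wx": 0, "wy": 0, "wz": 0.04, "tx": 0, "ty": 0, "tz": 0, "jaw": 8}, {"wx": 0, "wy": 0, "wz": 0, "tx": 0, "ty": 0, "tz": 0, "jaw": 8}])

```text
time: 6.38
tcp_pos: [0.5935, 0.1458, 0.0655]
eef_rot: [0.234, -3.133, 0.001]
ft_force: [-1.1, -0.6, 4.3]
width: 0.0109
finger_force: 59.7
```

Run:
```python
from h import *
o=env.get_obs();print(o["ft_torque"],o["ft_force"],o["eef_rot"],o["joint_positions"])
```

```text
[-0.15087945  0.34384308  0.0874069 ] [-1.11302102 -0.60970428  4.32455313] [ 2.33804918e-01 -3.13269097e+00  5.05558937e-04] [ 5.87832488e-02  5.16067278e-01  1.58337387e+00 -3.76102359e-04
  1.04233533e+00 -1.66081497e+00]
```

Call:
jog_arm(moves=[{"wx": 0, "wy": 0, "wz": 0.03, "tx": 0, "ty": 0, "tz": 0, "jaw": 8}, {"wx": 0, "wy": 0, "wz": 0, "tx": 0, "ty": 0, "tz": 0, "jaw": 8}])

```text
time: 6.62
tcp_pos: [0.5935, 0.1458, 0.0655]
eef_rot: [0.281, -3.129, 0.0]
ft_force: [-2.8, -2.8, 5.4]
width: 0.0109
finger_force: 60.0
```

Run:
```python
from h import *
o=env.get_obs();print(o["ft_torque"],o["ft_force"],o["eef_rot"])
```

```text
[-0.23319153  0.37493858 -0.36999106] [-2.77811927 -2.80245989  5.44661371] [ 2.81099513e-01 -3.12880359e+00  1.28199179e-04]
```

Call:
jog_arm(moves=[{"wx": 0, "wy": 0, "wz": 0, "tx": 0, "ty": 0, "tz": 0, "jaw": 35}, {"wx": 0, "wy": 0, "wz": 0, "tx": 0, "ty": 0, "tz": 0, "jaw": 35}, {"wx": 0, "wy": 0, "wz": 0, "tx": 0, "ty": 0, "tz": 0, "jaw": 35}, {"wx": 0, "wy": 0, "wz": 0, "tx": 0, "ty": 0, "tz": 15, "jaw": 35}, {"wx": 0, "wy": 0, "wz": 0, "tx": 0, "ty": 0, "tz": 35, "jaw": 35}, {"wx": 0, "wy": 0, "wz": 0, "tx": 0, "ty": 0, "tz": 40, "jaw": 40}, {"wx": 0, "wy": 0, "wz": -0.1624, "tx": -7, "ty": -6.4, "tz": 0, "jaw": 40}, {"wx": 0, "wy": 0, "wz": -0.1624, "tx": -7, "ty": -6.4, "tz": 0, "jaw": 40}, {"wx": 0, "wy": 0, "wz": -0.1624, "tx": -7, "ty": -6.4, "tz": 0, "jaw": 40}, {"wx": 0, "wy": 0, "wz": -0.1624, "tx": -7, "ty": -6.4, "tz": 0, "jaw": 40}, {"wx": 0, "wy": 0, "wz": -0.1624, "tx": -7, "ty": -6.4, "tz": 0, "jaw": 40}, {"wx": 0, "wy": 0, "wz": -0.1624, "tx": -7, "ty": -6.4, "tz": 0, "jaw": 40}, {"wx": 0, "wy": 0, "wz": -0.1624, "tx": -7, "ty": -6.4, "tz": 0, "jaw": 40}, {"wx": 0, "wy": 0, "wz": -0.1624, "tx": -7, "ty": -6.4, "tz": 0, "jaw": 40}, {"wx": 0, "wy": 0, "wz": -0.1624, "tx": -7, "ty": -6.4, "tz": 0, "jaw": 40}, {"wx": 0, "wy": 0, "wz": -0.1624, "tx": -7, "ty": -6.4, "tz": 0, "jaw": 40}, {"wx": 0, "wy": 0, "wz": 0, "tx": 0, "ty": 0, "tz": 0, "jaw": 40}])

```text
time: 8.75
tcp_pos: [0.5237, 0.0818, 0.1564]
eef_rot: [2.075, 2.357, 0.001]
ft_force: [-0.7, 0.6, 0.5]
width: 0.0399
finger_force: 0.0
```

Run:
```python
from h import *
o=env.get_obs();print(o["ft_force"],o["eef_rot"],o["tcp_pos"])
p,d=env.capture("scene"); a=cv2.resize(p[170:270,150:340,::-1],(760,400),interpolation=cv2.INTER_CUBIC)
p,d=env.capture("top"); b=cv2.resize(p[170:275,180:340,::-1],(305,200),interpolation=cv2.INTER_CUBIC)
c=np.zeros((600,760,3),np.uint8);c[:400]=a;c[400:,:305]=b;cv2.imwrite("pics/s2.png",c)
```

```text
[-0.74299889  0.56236185  0.45599166] [2.07545609e+00 2.35703922e+00 1.29790846e-03] [0.52367959 0.08175895 0.15639634]
```

View pics/s2.png

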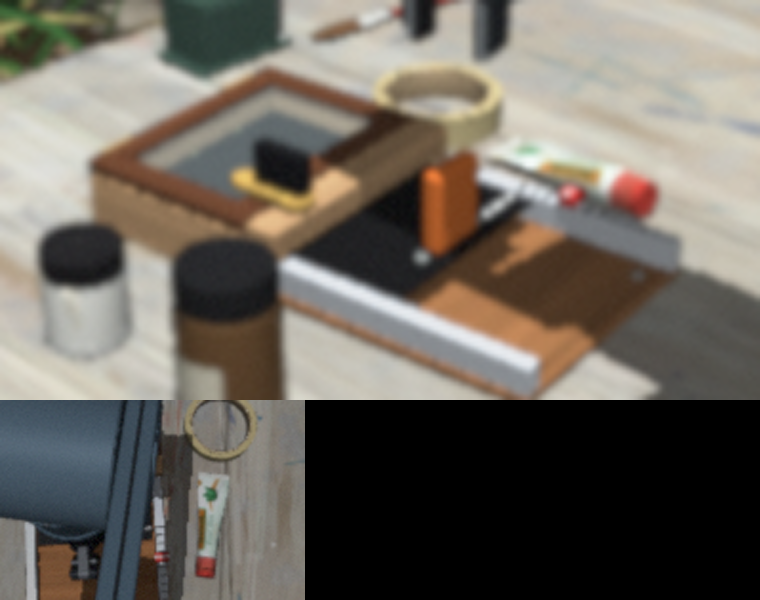

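The scene view shows the button straight across the frame (crop arm from (315,200) to (235,178)), with the frame shut and the gripper fingers above the handle. Next I descend and grip.

Call:
jog_arm(moves=[{"wx": 0, "wy": 0, "wz": 0, "tx": 0, "ty": 0, "tz": -35, "jaw": 40}, {"wx": 0, "wy": 0, "wz": 0, "tx": 0, "ty": 0, "tz": -30, "jaw": 40}, {"wx": 0, "wy": 0, "wz": 0, "tx": 0, "ty": 0, "tz": -25, "jaw": 40}, {"wx": 0, "wy": 0, "wz": 0, "tx": 0, "ty": 0, "tz": -18, "jaw": 40}, {"wx": 0, "wy": 0, "wz": 0, "tx": 0, "ty": 0, "tz": 0, "jaw": 30}, {"wx": 0, "wy": 0, "wz": 0, "tx": 0, "ty": 0, "tz": 0, "jaw": 20}, {"wx": 0, "wy": 0, "wz": 0, "tx": 0, "ty": 0, "tz": 0, "jaw": 9}, {"wx": 0, "wy": 0, "wz": 0, "tx": 0, "ty": 0, "tz": 0, "jaw": 9}, {"wx": 0, "wy": 0, "wz": 0, "tx": 0, "ty": 0, "tz": 0, "jaw": 9}])

```text
time: 9.98
tcp_pos: [0.5244, 0.0821, 0.0484]
eef_rot: [2.076, 2.356, 0.002]
ft_force: [-1.3, 1.2, 6.8]
width: 0.0132
finger_force: 59.9
```

Call:
jog_arm(moves=[{"wx": 0, "wy": 0, "wz": 0, "tx": -3.97, "ty": -0.5, "tz": 0, "jaw": 9}, {"wx": 0, "wy": 0, "wz": 0, "tx": -3.97, "ty": -0.5, "tz": 0, "jaw": 9}, {"wx": 0, "wy": 0, "wz": 0, "tx": -3.97, "ty": -0.5, "tz": 0, "jaw": 9}, {"wx": 0, "wy": 0, "wz": 0, "tx": -3.97, "ty": -0.5, "tz": 0, "jaw": 9}, {"wx": 0, "wy": 0, "wz": 0, "tx": -3.97, "ty": -0.5, "tz": 0, "jaw": 9}, {"wx": 0, "wy": 0, "wz": 0, "tx": -3.97, "ty": -0.5, "tz": 0, "jaw": 9}, {"wx": 0, "wy": 0, "wz": 0, "tx": -3.97, "ty": -0.5, "tz": 0, "jaw": 9}, {"wx": 0, "wy": 0, "wz": 0, "tx": -3.97, "ty": -0.5, "tz": 0, "jaw": 9}, {"wx": 0, "wy": 0, "wz": 0, "tx": 0, "ty": 0, "tz": 0, "jaw": 9}, {"wx": 0, "wy": 0, "wz": 0, "tx": 0, "ty": 0, "tz": 0, "jaw": 9}])

```text
time: 11.22
tcp_pos: [0.4937, 0.0781, 0.0484]
eef_rot: [2.075, 2.355, 0.005]
ft_force: [4.7, 2.6, 4.5]
width: 0.0125
finger_force: 59.8
```

Run:
```python
from h import *
o=env.get_obs();print(o["ft_force"],o["ft_torque"],o["tcp_pos"])
p,d=env.capture("scene"); a=cv2.resize(p[185:255,230:330,::-1],(700,490),interpolation=cv2.INTER_CUBIC);cv2.imwrite("pics/s3.png",a)
```

```text
[4.73256293 2.56873563 4.53135954] [ 0.38788693 -0.32156954  0.13734173] [0.49371186 0.07805806 0.04841484]
```

View pics/s3.png

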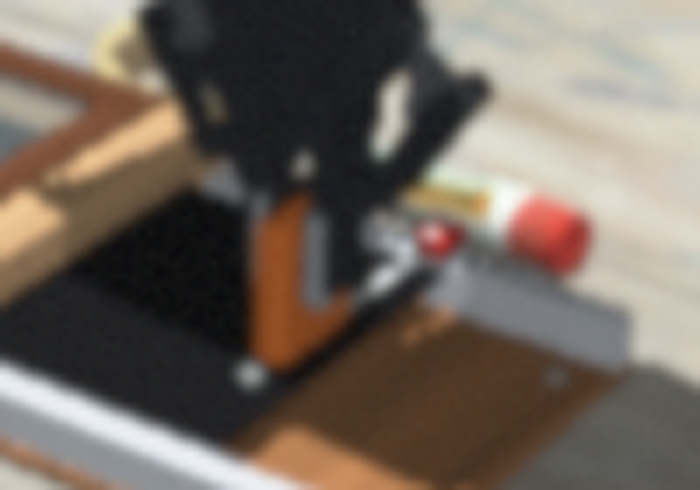

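The scene crop shows the white index line from about (355,295) to (425,270) and the marker line near (437,240), still a bit further out. I'll pull most of the remainder.

Call:
jog_arm(moves=[{"wx": 0, "wy": 0, "wz": 0, "tx": -2.5, "ty": -0.3, "tz": 0, "jaw": 9}, {"wx": 0, "wy": 0, "wz": 0, "tx": -2.5, "ty": -0.3, "tz": 0, "jaw": 9}, {"wx": 0, "wy": 0, "wz": 0, "tx": 0, "ty": 0, "tz": 0, "jaw": 9}, {"wx": 0, "wy": 0, "wz": 0, "tx": 0, "ty": 0, "tz": 0, "jaw": 9}])

```text
time: 11.78
tcp_pos: [0.4889, 0.0774, 0.0484]
eef_rot: [2.075, 2.354, 0.005]
ft_force: [3.7, 2.3, 5.6]
width: 0.0132
finger_force: 59.9
```

Run:
```python
from h import *
o=env.get_obs();print(o["ft_force"],o["tcp_pos"])
p,d=env.capture("scene"); a=cv2.resize(p[208:233,272:302,::-1],(600,500),interpolation=cv2.INTER_CUBIC)
cv2.imwrite("pics/scene1.png",p[:,:,::-1])
p,d=env.capture("top"); cv2.imwrite("pics/top1.png",p[:,:,::-1])
t0=cv2.imread("pics/top0.png")
f=lambda i:cv2.resize(i[225:275,240:280],(200,250),interpolation=cv2.INTER_CUBIC)
c=np.zeros((500,800,3),np.uint8);c[:,:600]=a;c[:250,600:]=f(t0);c[250:,600:]=f(p[:,:,::-1]);cv2.imwrite("pics/s4.png",c)
```

```text
[3.73694836 2.33898414 5.56931369] [0.48886456 0.07741798 0.04842808]
```

View pics/s4.png

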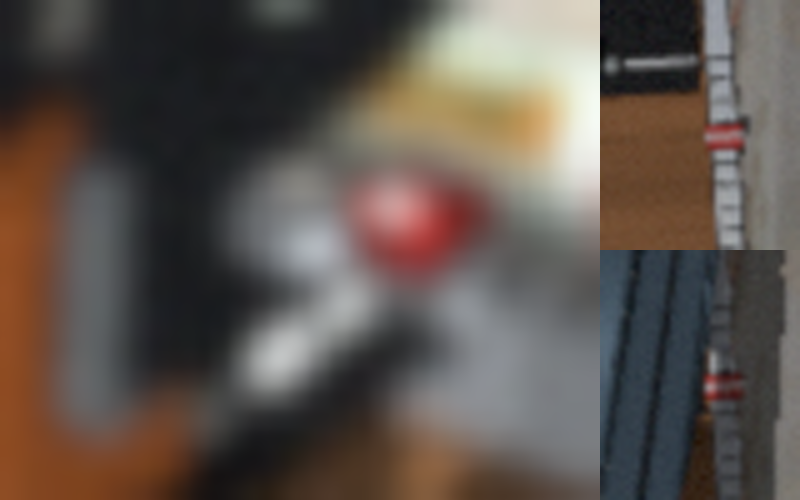

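The marker line is at about (395,205) in the left crop, and the index line runs (275,360)–(370,290); the top view shows the marker unmoved. I'll refine the numbers at sub-pixel level.

```bash
cat > m.py <<'E'
from fit import *
q=r.x
def inv(P):
    c,s_=np.cos(q[2]),np.sin(q[2]);d=P[:,:2]-q[:2];return np.c_[d@[c,s_],d@[-s_,c]]*1000
def line(cam,img,xs,y,z,half=6,n=9):
    """offset (mm, box x) of the brightest line near model x, profiles along box x at several y"""
    g=cv2.imread(img).min(2).astype(np.float32); out=[]
    t=np.arange(-half,half+.01,.25)
    acc=np.zeros(len(t))
    for yy in np.linspace(*y,n):
        X=np.c_[xs+t,np.full(len(t),yy),np.full(len(t),z)]/1000
        uv=proj(cam,W(q,X)).astype(np.float32)
        acc+=cv2.remap(g,uv[:,0],uv[:,1],cv2.INTER_CUBIC)[...].ravel()
    a=acc/n; w=np.clip(a-np.percentile(a,50),0,None); 
    return xs+(w*t).sum()/w.sum(), a[::4].round().astype(int).tolist()
print("top idx",line("top","pics/top0.png",-145,(-65,-42),27))
print("top mark",line("top","pics/top0.png",-182,(-90,-78),39,4))
print("top1 mark",line("top","pics/top1.png",-182,(-90,-78),39,4))
print("scene idx0",line("scene","pics/scene0.png",-145,(-68,-38),27,10))
print("scene mark0",line("scene","pics/scene0.png",-182,(-90,-78),39,8))
print("scene idx1",line("scene","pics/scene1.png",-181,(-68,-56),27,10))
print("scene mark1",line("scene","pics/scene1.png",-182,(-90,-78),39,8))
E
python3 m.py
```

```text
top idx (np.float64(-144.00034787542174), [25, 25, 31, 45, 64, 89, 114, 127, 117, 90, 61, 41, 29])
top mark (np.float64(-181.39938635487886), [56, 65, 80, 98, 111, 112, 102, 79, 56])
top1 mark (np.float64(-181.24021526555973), [29, 32, 42, 54, 64, 66, 60, 47, 34])
scene idx0 (np.float64(-142.92635969724307), [46, 45, 47, 53, 62, 74, 90, 106, 123, 139, 151, 159, 162, 160, 152, 140, 126, 109, 92, 78, 65])
scene mark0 (np.float64(-180.39194386608716), [100, 98, 98, 102, 110, 120, 131, 141, 150, 154, 154, 150, 143, 134, 124, 115, 108])
scene idx1 (np.float64(-178.64123955028217), [60, 54, 52, 53, 59, 69, 84, 101, 119, 137, 151, 160, 164, 163, 157, 146, 132, 116, 101, 86, 75])
scene mark1 (np.float64(-177.57173526225301), [105, 98, 93, 89, 88, 89, 92, 96, 101, 104, 107, 109, 110, 110, 109, 108, 106])
```

Call:
jog_arm(moves=[{"wx": 0, "wy": 0, "wz": 0, "tx": -1.6, "ty": -0.2, "tz": 0, "jaw": 9}, {"wx": 0, "wy": 0, "wz": 0, "tx": 0, "ty": 0, "tz": 0, "jaw": 9}, {"wx": 0, "wy": 0, "wz": 0, "tx": 0, "ty": 0, "tz": 0, "jaw": 9}, {"wx": 0, "wy": 0, "wz": 0, "tx": 0, "ty": 0, "tz": 0, "jaw": 9}])

```text
time: 12.38
tcp_pos: [0.4873, 0.0772, 0.0484]
eef_rot: [2.075, 2.354, 0.005]
ft_force: [5.5, 1.8, 5.1]
width: 0.0132
finger_force: 59.9
```

```bash
python3 - <<'E'
from h import *
o=env.get_obs();print(o["ft_force"],o["tcp_pos"],o["finger_force"])
for c in("scene","top"):
    p,d=env.capture(c); cv2.imwrite(f"pics/{c}1.png",p[:,:,::-1])
a=cv2.resize(cv2.imread("pics/scene1.png")[170:290,150:340],(760,480),interpolation=cv2.INTER_CUBIC);cv2.imwrite("pics/s5.png",a)
E
python3 m.py | grep 1
```

```text
[5.48890197 1.81438338 5.11742862] [0.48732821 0.07723515 0.04843159] 59.87033486366272
top idx (np.float64(-144.00034787542174), [25, 25, 31, 45, 64, 89, 114, 127, 117, 90, 61, 41, 29])
top mark (np.float64(-181.39938635487886), [56, 65, 80, 98, 111, 112, 102, 79, 56])
top1 mark (np.float64(-181.34095504728674), [27, 32, 43, 55, 64, 65, 59, 47, 35])
scene idx0 (np.float64(-142.92635969724307), [46, 45, 47, 53, 62, 74, 90, 106, 123, 139, 151, 159, 162, 160, 152, 140, 126, 109, 92, 78, 65])
scene mark0 (np.float64(-180.39194386608716), [100, 98, 98, 102, 110, 120, 131, 141, 150, 154, 154, 150, 143, 134, 124, 115, 108])
scene idx1 (np.float64(-180.08092613427667), [55, 54, 57, 64, 77, 92, 110, 128, 144, 157, 165, 167, 164, 155, 141, 126, 109, 94, 81, 70, 62])
scene mark1 (np.float64(-177.50475400728118), [104, 98, 93, 90, 89, 90, 92, 96, 100, 104, 107, 109, 110, 110, 109, 108, 106])
```

View pics/s5.png

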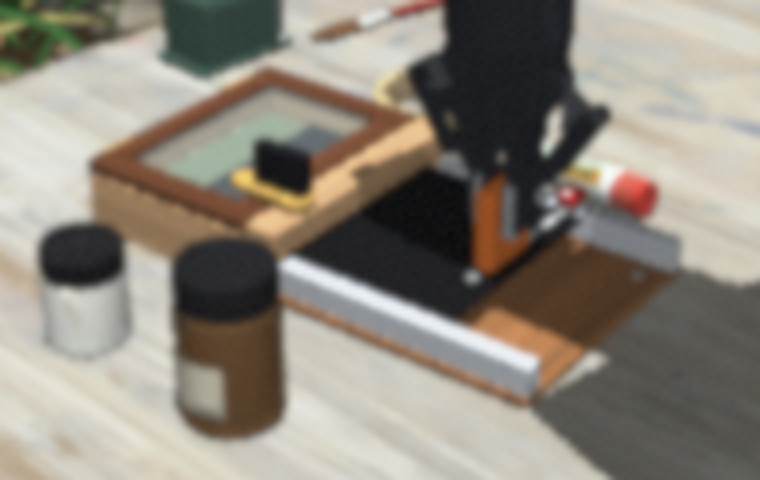

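The index has moved 37.2–37.4 mm of the measured 37.4 mm. In the picture the button is across at (275,185), the frame is shut, the handle is held at (490,220), and the marker and bystanders are where they were. I'm handing it in.

```bash
python3 -c "
from plant import env
print(env.finish_job())"
```

```text
the job is handed in; nothing more can be done
None
```

The job is handed in: I turned the turnbutton fully across to its stop, then pulled the shutter about 37 mm to the red marker's line and kept it gripped there; in the last picture the marker and the frame had not moved and nothing around the box looked disturbed.

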